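# Pick out the solid seal blank and show it to the inspection lens

## Task

Switch on the inspection light by twisting its spring-return switch clockwise as far as it goes and letting it spring back. One of the two look-alike brass seal blanks in the wooden tray is solid, the other is bored out inside: lift the left one clear (left as the robot sees it) and feel its weight, stand it back in its compartment, then lift the right one. Finish holding the heavier blank still and upright in front of the lens, over the middle of the round black disc at lens height, with the lighter one standing in the tray; do not topple a blank or disturb the hammer, wood block or jar, and do not let go at the end.

Things in the scene. Friction and masses are not known exactly. Their poses are not given: they have to be found in the camera images.
- tray: Fixed wooden tray, 100 (x) x 250 (y) x 14 mm high, walls 6 mm, floor 6 mm thick, a 14 mm high divider across its middle: two compartments along its y axis, about 88 x 116 mm inside, centred at y = +60 and -60 mm. Origin: centre of its underside, on the bench. Its +y side is the left compartment as the robot sees it; yaw up to 0.3 rad.
- blank_a: One of two brass seal blanks that look exactly alike, one in each compartment, either way round. Foot 44 mm in diameter, 16 mm high; round neck 30 mm in diameter from 22 mm up to the flat top at 65 mm: grip it from above, 47 mm above the foot. Origin: centre of the underside; z up its axis. One is solid (450 to 550 g), the other bored out unseen (190 to 280 g).
- blank_b: The other brass seal blank; same shape, size, look and origin.
- switch_box: Fixed grey box of the light switch, 80 x 80 x 40 mm, with a black twist knob on top, to one side of the tray. Origin: centre of its underside; z up; the bar of the knob at rest lies along its x axis.
- switch_grip (a point): Point on the knob's axis to grip at, 65 mm above the bench, above the centre of the switch box; it turns with the knob, its x axis along the bar. The knob has a straight upright bar grip 44 mm long, 14 mm thick and 26 mm high (51 to 76 mm above the bench) on a 48 mm disc.
- switch (a joint): Turn of the knob, rad: 0 at rest, grows clockwise seen from above to the stop at 1.05 (about 60 degrees). A spring pulls it back to 0 (0.04 N m at rest, 0.16 N m at the stop).
- stand: Fixed inspection stand, across the tray from the switch. Base plate 110 mm wide (y), 12 mm thick, x -55 to +175 mm; black disc 90 mm in diameter on it at the origin, top at 15 mm. Post at x = 145 mm, 152 mm high, carries a grey camera head and a lens with a white ring light (58 mm), front at x = 83 mm looking along -x, 110 mm up. Origin: on the bench under the disc's centre; z up.
- focus (a point): The point to show the blank at: on the lens axis, straight above the centre of the black disc, 110 mm above the bench. The middle of the blank (32 mm above its foot) belongs here.
- blank_a_mid (a point): Middle of blank_a, on its axis 32 mm above its foot.
- blank_b_mid (a point): Middle of blank_b, on its axis 32 mm above its foot.
- hammer: Bystander: small hammer, 200 mm long, lying crosswise beyond the tray. Origin: near its middle, on the bench.
- bench_block: Bystander: loose dark wood block 70 x 100 x 30 mm beyond the tray, to the left. Origin: centre of its underside.
- tin: Bystander: closed jar 60 mm in diameter, 70 mm high, beyond the tray, to the right. Origin: centre of its underside.
There are look-alikes about, which are no part of the job. Leave any pink look-alike of the blank_b alone.

How it is judged (in metres and radians):
On the way, in this order (a step that is already met when the one before it is completed fails the run):
1. the switch is twisted clockwise to its stop (value of joint switch above 0.95 rad), for 0.1 s.
2. the switch has sprung back (value of joint switch below 0.1 rad), for 0.1 s.
3. the left blank is lifted clear of the tray while the other stands in the right compartment (((height (world z) of blank_a above 0.035 m and contact force between the fingers and blank_a above 1 N and contact force between blank_a and tray below 0.1 N and z of blank_b in the frame of tray between 0 and 0.012 m and x of blank_b in the frame of tray between -0.045 and 0.045 m and angle between blank_b's own z axis and vertical below 0.12 rad and y of blank_b in the frame of tray between -0.12 and 0 m) or (height (world z) of blank_b above 0.035 m and contact force between the fingers and blank_b above 1 N and contact force between blank_b and tray below 0.1 N and z of blank_a in the frame of tray between 0 and 0.012 m and x of blank_a in the frame of tray between -0.045 and 0.045 m and angle between blank_a's own z axis and vertical below 0.12 rad and y of blank_a in the frame of tray between -0.12 and 0 m))), for 0.3 s.
4. the blank from the left stands in the left compartment again and the right one is lifted clear (((height (world z) of blank_a above 0.035 m and contact force between the fingers and blank_a above 1 N and contact force between blank_a and tray below 0.1 N and z of blank_b in the frame of tray between 0 and 0.012 m and x of blank_b in the frame of tray between -0.045 and 0.045 m and angle between blank_b's own z axis and vertical below 0.12 rad and y of blank_b in the frame of tray between 0 and 0.12 m) or (height (world z) of blank_b above 0.035 m and contact force between the fingers and blank_b above 1 N and contact force between blank_b and tray below 0.1 N and z of blank_a in the frame of tray between 0 and 0.012 m and x of blank_a in the frame of tray between -0.045 and 0.045 m and angle between blank_a's own z axis and vertical below 0.12 rad and y of blank_a in the frame of tray between 0 and 0.12 m))), for 0.3 s.
At the end, for the whole second after the job is handed in: The heavier blank is held by the fingers alone, still, upright within 0.2 rad, its middle within 25 mm of the focus point horizontally and 85 to 135 mm above the bench; the lighter (it presses under 3.6 N) stands upright on the tray floor; the switch is back at rest (below 0.1 rad) (((horizontal distance between blank_a_mid and focus below 0.025 m and height (world z) of blank_a_mid between 0.085 and 0.135 m and angle between blank_a's own z axis and vertical below 0.2 rad and linear speed of blank_a below 0.03 m/s and contact force between the fingers and blank_a above 1 N and contact force between blank_a and stand below 0.1 N and value of joint switch below 0.1 rad and contact force between blank_b and tray between 0.8 and 3.6 N and contact force between the fingers and blank_b below 0.1 N and z of blank_b in the frame of tray between 0 and 0.012 m and x of blank_b in the frame of tray between -0.045 and 0.045 m and angle between blank_b's own z axis and vertical below 0.12 rad and y of blank_b in the frame of tray between -0.12 and 0.12 m) or (horizontal distance between blank_b_mid and focus below 0.025 m and height (world z) of blank_b_mid between 0.085 and 0.135 m and angle between blank_b's own z axis and vertical below 0.2 rad and linear speed of blank_b below 0.03 m/s and contact force between the fingers and blank_b above 1 N and contact force between blank_b and stand below 0.1 N and value of joint switch below 0.1 rad and contact force between blank_a and tray between 0.8 and 3.6 N and contact force between the fingers and blank_a below 0.1 N and z of blank_a in the frame of tray between 0 and 0.012 m and x of blank_a in the frame of tray between -0.045 and 0.045 m and angle between blank_a's own z axis and vertical below 0.12 rad and y of blank_a in the frame of tray between -0.12 and 0.12 m))); the arm keeps its last pose, push and grip.
It fails at once if a bystander (hammer, wood block, jar) is disturbed by more than 30 mm (distance of any of hammer, bench_block, tin from where it was at the start of the episode above 0.03 m).
It fails at once if a blank is toppled (tilted more than 0.7 rad) (angle between any of blank_a, blank_b's own z axis and vertical above 0.7 rad).
It also fails if it takes over 72 s, if anything falls off the work surface, if the arm or the gripper's body presses on something with over 40 N, if the wrist force passes 120 N, or if a joint passes its speed limit or range.

## Robot

A 7-joint arm with a two-finger parallel gripper is mounted at the origin on the work surface. World frame = base frame: x ahead of the robot, y to its left, z up, the work surface at z = 0. Lengths are in m, angles in degrees, forces in N, time in s.
With the tool pointing down it reaches from about 0.425 to 0.875 m from the base axis. Payload 4.7 kg.
Tool frame: the origin (TCP) lies on the centre line of the jaws, within the pads' length; the fingertips stand 14 mm ahead of it and the grasp point (between the pads) lies 5 mm behind it; z points along the fingers, y is the line along which they close (so a half turn about z gives the same grasp; the last joint's range is limited). The gripper opens to 87 mm and grips with 3 to 60 N. Pads are 19 mm wide; open, the fingers measure 117 mm over their backs; the gripper's body (75 mm by 190 mm) begins 51 mm behind the grasp point.
Start: joints at [69.563, 18.392, -4.016, 83.108, 1.295, 78.541, -3.26], TCP at [0.236, -0.606, 0.237] pointing down, gripper open.
Joint ranges: [-163.93, 163.93], [-17.29, 119.83], [-79.2, 71.16], [3.27, 140.29], [-89.18, 269.18], [5.43, 117.66], [-154.24, 154.24]. Speed limits (degrees/s): [147.25, 147.25, 180, 180, 180, 180, 180].

## Interface

Orientations are given as [roll, pitch, yaw] about the fixed x, y, z axes, in that order (R = Rz(yaw) Ry(pitch) Rx(roll)).
In Python, from cell import env gives the robot as it stands.
- The arm moves only by the tool jog_arm, never from a script. Its argument "motion" is a list that holds one entry, the list of rows, each a list of 7 numbers: the shift along the tool's x, y, z in units of 0.1 m (1.0 is 0.1 m), then the turn, a rotation vector about the tool's x, y, z in units of 180 degrees (1.0 is 180 degrees), then the closure, from 0 (fully open) to 1 (shut). A call has 1 to 5 rows; each row is the pose to reach, as a shift and turn from the pose commanded when the call began, along the tool's axes at that moment, turning the shorter way round; what a row does not reach only later rows make up. A row lasts 1/10 s, in which the tool goes at most 50 mm and 8.59 degrees, less where a joint would pass 70% of its speed; a pose out of reach is approached as far as the arm can. A call with a number of a shift or a turn outside -1 to 1 is refused whole. A call with a gripper value outside its range is refused whole. The fingers move at their own pace and stop on an object; "grip_force" is the grip in N (left out, the last holds). Time passes only in rows, so rows that repeat a pose let the fingers close. It gives the time, the measured TCP pose, the force, the opening and the grip force at its end, in the units of the state.
- env.get_obs(): the state, without advancing time (a new reading comes with each control period).
- env.read_camera(name): name is "side" or "top"; returns (picture, depth): 480x640x3 uint8, red, green, blue; 480x640 float32, m along the optical axis (not along the pixel's ray), 0 where there is no reading.
- env.camera_info(name): a dict with "camera_matrix" (3x3 intrinsics, pixels), "k1" (the pictures are not rectified: a ray, as slopes to the right and down, at radius r is drawn at 1 + k1 r^2 times it, then the intrinsics apply), "origin" and "orientation" of the camera in the world. Camera axes: x right, y down, z forward; pixel columns grow to the right and rows downward; lengths in m; the calibration is good to about 2 mm. A picture is of the moment at which its call begins. camera_info takes no time and is no camera call.
- env.sign_off(): hands the job in; it is judged then, once.
The state is a dict: "time_s": time; "qpos": joint angles; "joint_velocities": joint speeds; "effort": joint torques, N m; "tool_pos": TCP position; "tool_rot": TCP orientation; "force": force on the tool from outside, world axes, zero at the start; "wrist_torque": the same for the moment, N m; "grip_width": finger opening in m; "grasp_force": force on a finger pad.
Only numpy, scipy, OpenCV 4.12 (cv2) and the standard library are available. Lean on these libraries where they do the work, as an engineer would, in place of code of your own. Each camera call takes 0.05 s, during which the arm holds its last target. There are 200 camera calls.

## Working session

There is one attempt and no reset: what is moved stays moved. The work goes in short steps, Python scripts to look and compute and a tool call to move; the robot and the scene stay as the last step left them, time stands still between calls to the robot, and variables do not carry over. Pictures are saved under pics/ and viewed, at most 10 in all, crops included, and the job is handed in when it is done.

Besides the shell and the picture viewer there is one more tool, called after "Request:" in YAML: its name, and indented under it one key for each argument. jog_arm: Moves the arm, as the interface text tells. Shifts and turns lie within -1 to 1; 1 stands for 0.1 m of shift or 180 degrees of turn. Its arguments: {"type":"object","properties":{"motion":{"type":"array","items":{"type":"array","items":{"type":"array","items":{"type":"number"}}}},"grip_force":{"type":"number"}},"required":["motion"]}

```bash
mkdir -p pics && cat > h.py <<'E'
import numpy as np, cv2
from cell import env
from scipy.spatial.transform import Rotation as R
def cam(n):
    c=env.camera_info(n); o=np.array(c["orientation"],float)
    M=o if o.shape==(3,3) else R.from_euler('xyz',o,degrees=True).as_matrix()
    return np.array(c["camera_matrix"]),c["k1"],np.array(c["origin"]),M
def ray(n,uv):
    K,k1,o,M=cam(n); uv=np.atleast_2d(uv).astype(float)
    d=np.c_[(uv[:,0]-K[0,2])/K[0,0],(uv[:,1]-K[1,2])/K[1,1]]; s=d.copy()
    for _ in range(20): s=d/(1+k1*(s**2).sum(1,keepdims=True))
    return o,s,M
def plane(n,uv,z):
    o,s,M=ray(n,uv); w=np.c_[s,np.ones(len(s))]@M.T
    return o+w*((z-o[2])/w[:,2])[:,None]
def cloud(n,dep):
    v,u=np.mgrid[:480,:640]; o,s,M=ray(n,np.c_[u.ravel(),v.ravel()])
    P=(np.c_[s,np.ones(len(s))]*dep.reshape(-1,1))@M.T+o
    P[dep.ravel()==0]=np.nan
    return P.reshape(480,640,3)
E
python3 - <<'E'
from h import *
for n in("side","top"):
    print(n,env.camera_info(n)); p,d=env.read_camera(n)
    cv2.imwrite(f"pics/{n}0.png",p[:,:,::-1]); np.savez(f"{n}0.npz",p=p,d=d)
print(env.get_obs())
E
```

```text
side {'camera_matrix': array([[495.82466755,   0.        , 318.1053946 ],
       [  0.        , 495.82466755, 238.10901436],
       [  0.        ,   0.        ,   1.        ]]), 'k1': 0.028015151389563946, 'origin': array([0.24067844, 0.61912436, 0.91968581]), 'orientation': array([-140.44935456,    0.79329368, -150.74687302])}
top {'camera_matrix': array([[483.45136251,   0.        , 321.56614918],
       [  0.        , 483.45136251, 231.30563413],
       [  0.        ,   0.        ,   1.        ]]), 'k1': -0.12058286615216075, 'origin': array([ 0.39443631, -0.01633205,  1.20103423]), 'orientation': array([-1.68429154e+02, -1.55346170e-01, -8.61501496e+01])}
{'time_s': 0.1, 'qpos': array([69.56174005, 18.43584989, -4.01411491, 83.169226  ,  1.29430017,
       78.53940174, -3.26031577]), 'joint_velocities': array([-0.00325645, -0.24302048, -0.01544059, -0.10315773,  0.05190981,
        0.07961418,  0.04170487]), 'effort': array([-3.08535455e-04, -4.92572093e+01, -4.05341852e-01, -3.13396060e+01,
       -6.39158813e-02,  3.95520532e-02,  1.10549520e-04]), 'tool_pos': array([ 0.23531729, -0.60540153,  0.23554738]), 'tool_rot': array([-1.79900709e+02,  5.19680879e-03,  2.12460885e+01]), 'force': array([-0.15506447,  0.77258377,  0.32890562]), 'wrist_torque': array([ 0.01119402,  0.01078442, -0.02654549]), 'grasp_force': 0.0, 'grip_width': 0.08661504646191247}
```

View pics/top0.png

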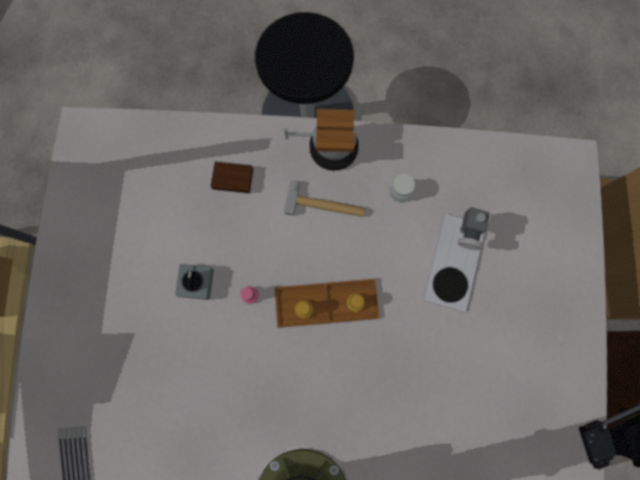

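View pics/side0.png

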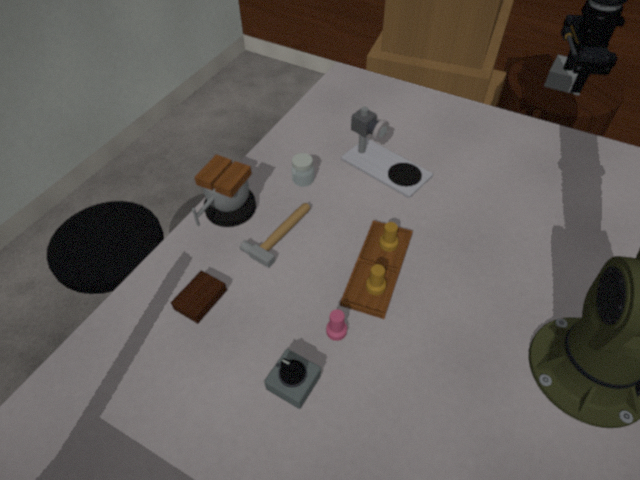

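Top view: the switch box is at (194,281), the tray at about (328,303) and the black disc at (450,284). The post and lens are at (473,225), the jar at (403,187), the hammer at (325,203) and the wood block at (232,177).

Blank candidates are (304,310) brass in the left compartment, (357,302) brass in the right compartment, and (250,295) pink, outside the tray. The two brass ones in the tray are the ones meant, and the pink one is the look-alike to leave alone. Next I'll measure and confirm in a crop.

```bash
python3 - <<'E'
from h import *
im={}
for n in("top","side"):
    f=np.load(n+"0.npz"); p,d=f["p"],f["d"]; P=cloud(n,d); hsv=cv2.cvtColor(p,cv2.COLOR_RGB2HSV); im[n]=p
    H,S,V=cv2.split(hsv); z=np.nan_to_num(P[...,2],nan=-1)
    print(n,"table z",np.nanmedian(P[380:400,150:250,2]))
    def comps(m,name,amin=15,hp=None):
        k,l,s,c=cv2.connectedComponentsWithStats(m.astype(np.uint8))
        for i in range(1,k):
            if s[i,4]>=amin:
                q=P[l==i]; q=q[~np.isnan(q[:,0])]
                cc,(w,h),a=cv2.minAreaRect(np.argwhere(l==i)[:,::-1].astype(np.float32))
                pl=plane(n,c[i:i+1],hp)[0] if hp is not None else None
                print(n,name,s[i,4],c[i].round(1),"cloud mean",q.mean(0).round(4) if len(q) else None,"zmax",q[:,2].max().round(3) if len(q) else None,"plane",None if pl is None else pl.round(4))
    R_=(P[...,0]>.25)&(P[...,0]<.95)&(abs(P[...,1])<.5)
    brass=(H>18)&(H<32)&(S>150)&R_
    comps(brass&(z>.062),"blanktop",10,.071)
    comps(brass,"brass",30)
    comps((H>160)&(S>90)&R_,"pink",20)
    blk=(V<35)&R_
    comps(blk,"black",60)
    wood=(H>3)&(H<18)&(S>110)&R_
    m=(wood|brass)&R_
    cs,_=cv2.findContours(m.astype(np.uint8),cv2.RETR_EXTERNAL,2)
    for c in cs:
        if cv2.contourArea(c)>1500:
            b=cv2.boxPoints(cv2.minAreaRect(c)); print(n,"tray?",b.round(1).tolist(),plane(n,b,.014).round(4).tolist())
    # knob, box, stand
    if n=="top":
        comps((z>.055)&(P[...,1]>.2)&R_,"knobtop",8,.076)
        comps((z>.028)&(z<.046)&(P[...,1]>.2)&R_,"boxtop",8,.04)
a=cv2.resize(im["top"][255:340,165:405],None,fx=3.3,fy=3.3,interpolation=cv2.INTER_CUBIC)
b=cv2.resize(im["side"][200:410,250:440],None,fx=1.4,fy=1.4,interpolation=cv2.INTER_CUBIC)
c=cv2.resize(im["top"][195:320,415:500],None,fx=2.3,fy=2.3,interpolation=cv2.INTER_CUBIC)
e=cv2.resize(im["top"][258:304,172:218],None,fx=6.3,fy=6.3,interpolation=cv2.INTER_CUBIC)
W=np.zeros((590,800,3),np.uint8)
W[:a.shape[0],:a.shape[1]]=a
W[285:285+b.shape[0],:b.shape[1]]=b; W[285:285+c.shape[0],270:270+c.shape[1]]=c; W[285:285+e.shape[0],480:480+e.shape[1]]=e
cv2.imwrite("pics/crop1.png",W[:,:,::-1])
E
```

```text
top table z 0.00023887763623098301
top blanktop 133 [356.8 301.2] cloud mean [ 0.4655 -0.0966  0.0712] zmax 0.078 plane [ 0.4655 -0.0967  0.071 ]
top blanktop 124 [302.8 308. ] cloud mean [0.4415 0.0274 0.0711] zmax 0.077 plane [0.4415 0.0274 0.071 ]
top brass 250 [355.1 302.1] cloud mean [ 0.4643 -0.0943  0.0502] zmax 0.078 plane None
top brass 253 [303.5 308.8] cloud mean [0.4406 0.0263 0.0475] zmax 0.077 plane None
top pink 209 [249.2 294.5] cloud mean [0.4654 0.1583 0.0445] zmax 0.07 plane None
top black 437 [333.3 159.4] cloud mean [ 0.825  -0.0208  0.0255] zmax 0.035 plane None
top black 816 [450.  284.5] cloud mean [ 0.5242 -0.3292  0.0157] zmax 0.023 plane None
top black 254 [192.5 281.3] cloud mean [0.4859 0.2953 0.0582] zmax 0.081 plane None
top tray? [[274.70001220703125, 287.29998779296875], [375.20001220703125, 279.0], [378.3999938964844, 318.1000061035156], [277.8999938964844, 326.3999938964844]] [[0.4895, 0.1021, 0.014], [0.5264, -0.1431, 0.014], [0.4315, -0.1556, 0.014], [0.3954, 0.0864, 0.014]]
top knobtop 141 [189.6 279.4] cloud mean [0.4888 0.299  0.0721] zmax 0.08
[... 579 characters left out ...]
de brass 464 [376.2 280. ] cloud mean [0.4392 0.0355 0.0432] zmax 0.075 plane None
side pink 451 [336.3 325.4] cloud mean [0.4631 0.1722 0.0404] zmax 0.07 plane None
side black 526 [404.3 174.1] cloud mean [ 0.5245 -0.3273  0.0143] zmax 0.02 plane None
side black 742 [232.5 213.5] cloud mean [0.8358 0.011  0.0232] zmax 0.05 plane None
side black 497 [292.2 372. ] cloud mean [0.4842 0.3062 0.0593] zmax 0.079 plane None
side tray? [[339.6000061035156, 304.20001220703125], [369.20001220703125, 215.39999389648438], [412.3999938964844, 229.8000030517578], [382.79998779296875, 318.6000061035156]] [[0.4876, 0.1101, 0.014], [0.5423, -0.1506, 0.014], [0.4317, -0.1578, 0.014], [0.3926, 0.0978, 0.014]]
```

View pics/crop1.png

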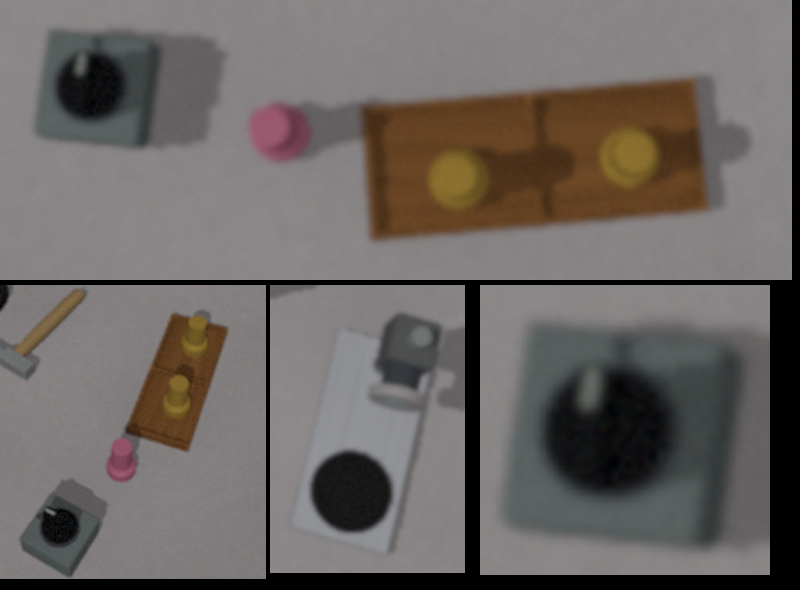

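The crop confirms two brass blanks standing in the tray, with the pink one outside it and to its left. The knob has a white mark at its far end, so the bar lies roughly along world x. One last measurement: knob yaw, head height, and the start of the move plan.

```bash
cat >> h.py <<'E'
def plan(wps,tr=None):
    """wps: (x,y,z,yaw); prints tool-frame shift/turn units for each step, first from the given or measured pose"""
    if tr is None:
        o=env.get_obs(); tr=(*o["tool_pos"],o["tool_rot"][2])
    for w in wps:
        c,s=np.cos(np.radians(tr[3])),np.sin(np.radians(tr[3])); d=np.array(w[:3])-tr[:3]
        t=(w[3]-tr[3]+180)%360-180
        print(w,"->",np.round([10*(c*d[0]+s*d[1]),10*(s*d[0]-c*d[1]),-10*d[2],-t/180],3)); tr=w
E
python3 - <<'E'
from h import *
f=np.load("top0.npz"); p,d=f["p"],f["d"]; P=cloud("top",d); z=np.nan_to_num(P[...,2],nan=-1)
m=((z>.025)&(P[...,1]>.24)&(P[...,0]>.4)&(P[...,0]<.6)&(P[...,1]<.36))
q=P[m&(z<.046)]; r=cv2.minAreaRect(q[:,:2].astype(np.float32)); print("box",r,cv2.boxPoints(r).round(4).tolist())
uv=np.argwhere(m)[:,::-1].astype(np.float32); b=cv2.boxPoints(cv2.minAreaRect(uv)); print("boxpx",plane("top",b,.04).round(4).tolist())
q=P[m&(z>.066)]; u,s,v=np.linalg.svd(q[:,:2]-q[:,:2].mean(0)); print("bar",len(q),q.mean(0),v[0],np.degrees(np.arctan2(v[0,1],v[0,0])),s/np.sqrt(len(q)))
V=p.max(2); w=m&(V>110)&(z>.05); print("mark",w.sum(),P[w].mean(0))
hm=(z>.1)&(P[...,1]<-.25)&(P[...,0]>.5)&(P[...,0]<.8); q=P[hm]; print("head",len(q),q.mean(0),np.percentile(q,[1,99],axis=0), np.median(q[q[:,2]>.13],0))
pl=(z>.006)&(z<.025)&(P[...,1]<-.25)&(P[...,0]>.42)&(P[...,0]<.75)
r=cv2.minAreaRect(P[pl][:,:2].astype(np.float32)); print("plate",r)
plan([(.29,-.53,.237,21),(.35,-.45,.237,50),(.42,-.38,.237,80),(.49,-.32,.237,110),(.49,-.22,.237,140),(.49,-.12,.237,160),(.49,-.02,.237,175),(.49,.08,.237,175),(.49,.18,.237,175),(.488,.28,.2,175)])
E
```

```text
box ((0.4886101186275482, 0.3000655472278595), (0.08179115504026413, 0.08140785992145538), 87.90711212158203) [[0.446399986743927, 0.260699987411499], [0.5278000235557556, 0.25769999623298645], [0.5307999849319458, 0.3393999934196472], [0.44940000772476196, 0.3424000144004822]]
boxpx [[0.4494, 0.3408, 0.04], [0.5314, 0.3388, 0.04], [0.5258, 0.2558, 0.04], [0.4444, 0.2588, 0.04]]
bar 114 [0.48953723 0.29947423 0.07492737] [-9.99999813e-01  6.11590504e-04] 179.96495844314322 [0.01310435 0.00386158]
mark 0 [nan nan nan]
head 902 [ 0.64516698 -0.35249248  0.13165658] [[ 0.60029353 -0.38486978  0.10217034]
 [ 0.69087883 -0.32300707  0.15452374]] [ 0.65741455 -0.35458655  0.13588471]
plate ((0.5840654373168945, -0.4973418712615967), (0.4945959448814392, 0.3275749087333679), 89.59605407714844)
(0.29, -0.53, 0.237, 21) -> [ 0.783 -0.505 -0.015  0.001]
(0.35, -0.45, 0.237, 50) -> [ 0.847 -0.532 -0.    -0.161]
(0.42, -0.38, 0.237, 80) -> [ 0.986  0.086 -0.    -0.167]
(0.49, -0.32, 0.237, 110) -> [ 0.712  0.585 -0.    -0.167]
(0.49, -0.22, 0.237, 140) -> [ 0.94   0.342 -0.    -0.167]
(0.49, -0.12, 0.237, 160) -> [ 0.643  0.766 -0.    -0.111]
(0.49, -0.02, 0.237, 175) -> [ 0.342  0.94  -0.    -0.083]
(0.49, 0.08, 0.237, 175) -> [ 0.087  0.996 -0.     0.   ]
(0.49, 0.18, 0.237, 175) -> [ 0.087  0.996 -0.     0.   ]
(0.488, 0.28, 0.2, 175) -> [0.107 0.994 0.37  0.   ]<stdin>:7: RuntimeWarning: Mean of empty slice.
  ret = um.true_divide(
```

Request:
jog_arm:
  motion:
    - [[0.78, -0.5, 0, 0, 0, 0, 0], [0.78, -0.5, 0, 0, 0, 0, 0], [0.78, -0.5, 0, 0, 0, 0, 0]]
  grip_force: 30

```text
time_s: 0.4
tool_pos: [0.2964, -0.5251, 0.2364]
tool_rot: [-179.9, -0.2, 21.8]
force: [0.9, 0.5, 0.7]
grip_width: 0.0871
grasp_force: 0.0
```

Request:
jog_arm:
  motion:
    - [[0.85, -0.53, 0, 0, 0, -0.161, 0], [0.85, -0.53, 0, 0, 0, -0.161, 0], [0.85, -0.53, 0, 0, 0, -0.161, 0], [0.85, -0.53, 0, 0, 0, -0.161, 0]]

```text
time_s: 0.8
tool_pos: [0.3515, -0.4491, 0.2364]
tool_rot: [-180.0, 0.0, 50.7]
force: [-0.6, -1.1, -0.8]
grip_width: 0.087
grasp_force: 0.0
```

Motion works as planned, so I'm continuing the transit.

Request:
jog_arm:
  motion:
    - [[0.98, 0.09, 0, 0, 0, -0.167, 0], [0.98, 0.09, 0, 0, 0, -0.167, 0], [0.98, 0.09, 0, 0, 0, -0.167, 0], [0.98, 0.09, 0, 0, 0, -0.167, 0]]

```text
time_s: 1.2
tool_pos: [0.421, -0.3796, 0.2362]
tool_rot: [-180.0, -0.0, 80.8]
force: [-1.0, -0.5, -0.9]
grip_width: 0.087
grasp_force: 0.0
```

Request:
jog_arm:
  motion:
    - [[0.71, 0.58, 0, 0, 0, -0.167, 0], [0.71, 0.58, 0, 0, 0, -0.167, 0], [0.71, 0.58, 0, 0, 0, -0.167, 0], [0.71, 0.58, 0, 0, 0, -0.167, 0]]

```text
time_s: 1.6
tool_pos: [0.4899, -0.3195, 0.2361]
tool_rot: [-180.0, -0.0, 110.8]
force: [-0.4, -0.8, -0.2]
grip_width: 0.0869
grasp_force: 0.0
```

Request:
jog_arm:
  motion:
    - [[0.94, 0.34, 0, 0, 0, -0.167, 0], [0.94, 0.34, 0, 0, 0, -0.167, 0], [0.94, 0.34, 0, 0, 0, -0.167, 0], [0.94, 0.34, 0, 0, 0, -0.167, 0]]

```text
time_s: 2.0
tool_pos: [0.4882, -0.2194, 0.2366]
tool_rot: [-180.0, 0.0, 140.9]
force: [-0.2, -0.1, 0.4]
grip_width: 0.0868
grasp_force: 0.0
```

Request:
jog_arm:
  motion:
    - [[0.64, 0.77, 0, 0, 0, -0.111, 0], [0.64, 0.77, 0, 0, 0, -0.111, 0], [0.64, 0.77, 0, 0, 0, -0.111, 0], [0.64, 0.77, 0, 0, 0, -0.111, 0]]

```text
time_s: 2.4
tool_pos: [0.4878, -0.12, 0.2366]
tool_rot: [-179.9, 0.0, 160.5]
force: [0.7, -0.3, -0.1]
grip_width: 0.0869
grasp_force: 0.0
```

Request:
jog_arm:
  motion:
    - [[0.34, 0.94, 0, 0, 0, -0.083, 0], [0.34, 0.94, 0, 0, 0, -0.083, 0], [0.34, 0.94, 0, 0, 0, -0.083, 0]]

```text
time_s: 2.7
tool_pos: [0.4874, -0.0147, 0.2369]
tool_rot: [179.9, 0.0, 175.8]
force: [-0.5, -0.3, 0.4]
grip_width: 0.0873
grasp_force: 0.0
```

Request:
jog_arm:
  motion:
    - [[0.09, 1, 0, 0, 0, 0, 0], [0.09, 1, 0, 0, 0, 0, 0], [0.09, 1, 0, 0, 0, 0, 0]]

```text
time_s: 3.0
tool_pos: [0.4861, 0.0858, 0.237]
tool_rot: [179.8, 0.0, 175.7]
force: [-0.2, -0.1, 0.7]
grip_width: 0.087
grasp_force: 0.0
```

Request:
jog_arm:
  motion:
    - [[0.09, 1, 0, 0, 0, 0, 0], [0.09, 1, 0, 0, 0, 0, 0], [0.09, 1, 0, 0, 0, 0, 0]]

```text
time_s: 3.3
tool_pos: [0.4846, 0.1863, 0.2369]
tool_rot: [179.7, -0.0, 175.7]
force: [0.2, 0.8, 1.0]
grip_width: 0.0869
grasp_force: 0.0
```

Request:
jog_arm:
  motion:
    - [[0.09, 1, 0, 0, 0, 0, 0], [0.09, 1, 0, 0, 0, 0, 0], [0.09, 1, 0, 0, 0, 0, 0], [0.09, 1, 0, 0, 0, 0, 0]]

```text
time_s: 3.7
tool_pos: [0.4851, 0.2801, 0.2358]
tool_rot: [-180.0, -0.1, 175.4]
force: [-0.1, -1.0, -0.4]
grip_width: 0.087
grasp_force: 0.0
```

```bash
python3 - <<'E'
from h import *
o=env.get_obs(); print(o["tool_pos"],o["tool_rot"],o["qpos"])
plan([(.489,.299,.17,178.5),(.489,.299,.1,178.5),(.489,.299,.067,178.5)])
E
```

```text
[0.48508778 0.28008315 0.23577051] [-1.79987088e+02 -9.13643941e-02  1.75369805e+02] [ 16.45039085  14.41173156 -56.76650118  94.63453919  12.24666451
  77.70251004  43.23595497]
(0.489, 0.299, 0.17, 178.5) -> [-0.024  0.192  0.658 -0.017]
(0.489, 0.299, 0.1, 178.5) -> [ 0.   0.   0.7 -0. ]
(0.489, 0.299, 0.067, 178.5) -> [ 0.    0.    0.33 -0.  ]
```

Request:
jog_arm:
  motion:
    - [[-0.02, 0.19, 0.65, 0, 0, -0.017, 0], [-0.02, 0.19, 0.65, 0, 0, -0.017, 0], [-0.02, 0.19, 0.65, 0, 0, -0.017, 0]]

```text
time_s: 4.0
tool_pos: [0.4876, 0.296, 0.1685]
tool_rot: [-179.8, -0.3, 178.2]
force: [-0.0, 0.4, 0.8]
grip_width: 0.0871
grasp_force: 0.0
```

Request:
jog_arm:
  motion:
    - [[0, 0, 0.35, 0, 0, 0, 0.4], [0, 0, 0.7, 0, 0, 0, 0.4], [0, 0, 0.7, 0, 0, 0, 0.4]]

```text
time_s: 4.3
tool_pos: [0.4872, 0.2954, 0.0988]
tool_rot: [-179.7, -0.3, 178.2]
force: [-0.5, -0.7, 1.5]
grip_width: 0.0703
grasp_force: 0.0
```

Request:
jog_arm:
  motion:
    - [[0, 0, 0.15, 0, 0, 0, 0.4], [0, 0, 0.32, 0, 0, 0, 0.4], [0, 0, 0.32, 0, 0, 0, 0.4]]

```text
time_s: 4.6
tool_pos: [0.4879, 0.2979, 0.0682]
tool_rot: [-179.9, -0.1, 178.3]
force: [-0.2, -0.6, -0.9]
grip_width: 0.0536
grasp_force: 0.0
```

```bash
python3 - <<'E'
from h import *
o=env.get_obs(); print(o["tool_pos"],o["tool_rot"],o["qpos"],o["force"])
p,d=env.read_camera("side"); cv2.imwrite("pics/knob.png",cv2.resize(p[280:440,190:400],None,fx=3,fy=3,interpolation=cv2.INTER_CUBIC)[:,:,::-1])
E
```

```text
[0.48793154 0.29794717 0.06821944] [-1.79912081e+02 -1.05656271e-01  1.78348416e+02] [  9.0915488   26.16302294 -52.21473467 103.56580831  23.26374567
  61.89470105  36.75900173] [-0.18952751 -0.64941603 -0.89624387]
```

View pics/knob.png

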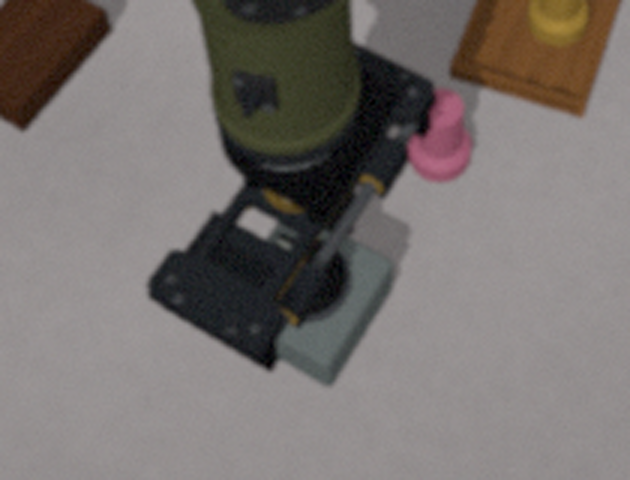

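The knob sits between the two fingers at about (320,270) in the crop. Closing on it.

Request:
jog_arm:
  motion:
    - [[0, 0, 0, 0, 0, 0, 1], [0, 0, 0, 0, 0, 0, 1], [0, 0, 0, 0, 0, 0, 1], [0, 0, 0, 0, 0, 0, 1], [0, 0, 0, 0, 0, 0, 1]]

```text
time_s: 5.15
tool_pos: [0.4885, 0.2991, 0.0697]
tool_rot: [180.0, 0.0, 178.4]
force: [0.3, 0.4, -0.5]
grip_width: 0.0199
grasp_force: 0.0
```

Request:
jog_arm:
  motion:
    - [[0, 0, 0, 0, 0, 0, 1], [0, 0, 0, 0, 0, 0, 1], [0, 0, 0, 0, 0, 0, 1], [0, 0, 0, 0, 0, 0, 1], [0, 0, 0, 0, 0, 0, 1]]

```text
time_s: 5.65
tool_pos: [0.4885, 0.3003, 0.0697]
tool_rot: [179.9, 0.0, 178.4]
force: [1.6, 4.9, -2.5]
grip_width: 0.0139
grasp_force: 30.0
```

Request:
jog_arm:
  motion:
    - [[0, 0, 0, 0, 0, 0.03, 1], [0, 0, 0, 0, 0, 0.06, 1], [0, 0, 0, 0, 0, 0.09, 1], [0, 0, 0, 0, 0, 0.12, 1], [0, 0, 0, 0, 0, 0.15, 1]]

```text
time_s: 6.15
tool_pos: [0.4884, 0.3, 0.0697]
tool_rot: [179.9, -0.0, 151.2]
force: [1.4, 3.4, -1.8]
grip_width: 0.0136
grasp_force: 30.0
```

```bash
python3 - <<'E'
from h import *
o=env.get_obs(); print(o["tool_pos"],o["tool_rot"],o["qpos"],o["force"],o["wrist_torque"],o["grip_width"],o["grasp_force"])
E
```

```text
[0.48843111 0.29995825 0.0696763 ] [ 1.79915953e+02 -1.60057414e-02  1.51217140e+02] [  5.11726436  24.11615586 -47.01444398 103.58466973  19.94985621
  60.8975615   11.94506993] [ 1.41566462  3.4090004  -1.79987147] [ 0.96893517 -0.31768969  0.14957943] 0.013645254151668845 30.002617835998535
```

Request:
jog_arm:
  motion:
    - [[0, 0, 0, 0, 0, 0.04, 1], [0, 0, 0, 0, 0, 0.08, 1], [0, 0, 0, 0, 0, 0.12, 1], [0, 0, 0, 0, 0, 0.15, 1], [0, 0, 0, 0, 0, 0.17, 1]]

```text
time_s: 6.65
tool_pos: [0.4881, 0.2997, 0.0697]
tool_rot: [180.0, -0.0, 120.7]
force: [-0.2, 3.8, -1.5]
grip_width: 0.0138
grasp_force: 30.0
```

```bash
python3 - <<'E'
from h import *
o=env.get_obs(); print(o["tool_rot"],o["force"],o["wrist_torque"])
E
```

```text
[ 1.79981842e+02 -2.82437072e-02  1.20665267e+02] [-0.23752535  3.78312303 -1.5213978 ] [ 0.79288058 -0.18948591  0.1651694 ]
```

Request:
jog_arm:
  motion:
    - [[0, 0, 0, 0, 0, 0.015, 1], [0, 0, 0, 0, 0, 0.025, 1], [0, 0, 0, 0, 0, 0.03, 1], [0, 0, 0, 0, 0, 0.03, 1]]

```text
time_s: 7.05
tool_pos: [0.4881, 0.2997, 0.0697]
tool_rot: [180.0, -0.0, 115.5]
force: [0.1, 3.6, 0.4]
grip_width: 0.014
grasp_force: 30.6
```

```bash
python3 - <<'E'
from h import *
o=env.get_obs(); print(o["tool_rot"],o["force"],o["wrist_torque"])
E
```

```text
[ 1.79986974e+02 -1.91535475e-02  1.15493344e+02] [0.08846223 3.64061966 0.41411447] [0.93060248 0.02560863 0.67684224]
```

Wrist moment jumped from 0.17 to 0.68 N m, so the knob is at its stop. Releasing so it springs back, then rising.

Request:
jog_arm:
  motion:
    - [[0, 0, 0, 0, 0, 0, 0], [0, 0, 0, 0, 0, 0, 0], [0, 0, 0, 0, 0, 0, 0], [0, 0, 0, 0, 0, 0, 0], [0, 0, 0, 0, 0, 0, 0]]

```text
time_s: 7.55
tool_pos: [0.4883, 0.2979, 0.0692]
tool_rot: [-179.9, 0.1, 115.4]
force: [-0.1, 0.3, 0.7]
grip_width: 0.0462
grasp_force: 0.0
```

Request:
jog_arm:
  motion:
    - [[0, 0, 0, 0, 0, 0, 0], [0, 0, 0, 0, 0, 0, 0], [0, 0, 0, 0, 0, 0, 0], [0, 0, 0, 0, 0, 0, 0], [0, 0, 0, 0, 0, 0, 0]]

```text
time_s: 8.05
tool_pos: [0.4885, 0.2987, 0.0695]
tool_rot: [-180.0, 0.0, 115.4]
force: [-0.0, -0.4, 0.6]
grip_width: 0.0834
grasp_force: 0.0
```

Request:
jog_arm:
  motion:
    - [[0, 0, -0.3, 0, 0, 0, 0], [0, 0, -0.7, 0, 0, 0, 0], [0, 0, -1, 0, 0, 0, 0], [0, 0, -1, 0, 0, 0, 0]]

```text
time_s: 8.45
tool_pos: [0.4907, 0.3009, 0.1744]
tool_rot: [179.5, 0.0, 115.4]
force: [-0.2, -0.0, -0.2]
grip_width: 0.0872
grasp_force: 0.0
```

```bash
python3 - <<'E'
from h import *
plan([(.483,.21,.17,100),(.465,.12,.17,100),(.4405,.029,.15,100),(.4405,.029,.1,100),(.4405,.029,.048,100)])
print(env.get_obs()["qpos"])
p,d=env.read_camera("top"); P=cloud("top",d)
a=cv2.resize(p[255:305,165:260],None,fx=6,fy=6,interpolation=cv2.INTER_CUBIC); cv2.imwrite("pics/sw2.png",a[:,:,::-1])
E
```

```text
(0.483, 0.21, 0.17, 100) -> [-0.788 -0.46   0.044  0.086]
(0.465, 0.12, 0.17, 100) -> [-0.855 -0.334 -0.     0.   ]
(0.4405, 0.029, 0.15, 100) -> [-0.854 -0.399  0.2    0.   ]
(0.4405, 0.029, 0.1, 100) -> [0.  0.  0.5 0. ]
(0.4405, 0.029, 0.048, 100) -> [0.   0.   0.52 0.  ]
[  2.41227989  15.66213693 -42.54070389  97.89367191  11.31004854
  70.31981685 -17.42459698]
```

View pics/sw2.png

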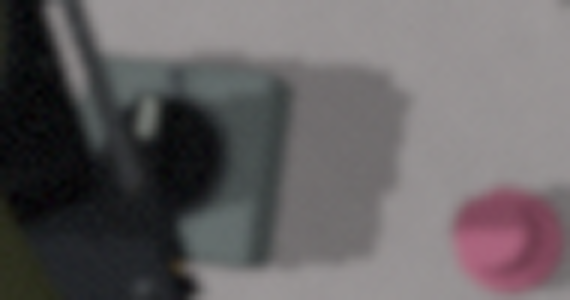

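Request:
jog_arm:
  motion:
    - [[-0.79, -0.46, 0, 0, 0, 0.086, 0], [-0.79, -0.46, 0, 0, 0, 0.086, 0], [-0.79, -0.46, 0, 0, 0, 0.086, 0], [-0.79, -0.46, 0, 0, 0, 0.086, 0]]

```text
time_s: 8.9
tool_pos: [0.4803, 0.2065, 0.1684]
tool_rot: [-179.9, 0.0, 99.8]
force: [-1.4, 0.9, 0.4]
grip_width: 0.0872
grasp_force: 0.0
```

Request:
jog_arm:
  motion:
    - [[-0.85, -0.33, 0, 0, 0, 0, 0], [-0.85, -0.33, 0, 0, 0, 0, 0], [-0.85, -0.33, 0, 0, 0, 0, 0]]

```text
time_s: 9.2
tool_pos: [0.462, 0.1139, 0.1684]
tool_rot: [-179.8, 0.2, 99.6]
force: [0.6, -0.4, -1.3]
grip_width: 0.0873
grasp_force: 0.0
```

Request:
jog_arm:
  motion:
    - [[-0.85, -0.4, 0.2, 0, 0, 0, 0], [-0.85, -0.4, 0.2, 0, 0, 0, 0], [-0.85, -0.4, 0.2, 0, 0, 0, 0], [-0.85, -0.4, 0.2, 0, 0, 0, 0], [-0.85, -0.4, 0.2, 0, 0, 0, 0]]

```text
time_s: 9.7
tool_pos: [0.4386, 0.0301, 0.1496]
tool_rot: [180.0, -0.0, 100.1]
force: [-0.4, 1.3, -0.5]
grip_width: 0.0872
grasp_force: 0.0
```

```bash
python3 - <<'E'
from h import *
plan([(.4405,.029,.1,100),(.4405,.029,.048,100)])
o=env.get_obs(); print(o["qpos"],o["tool_pos"])
p,d=env.read_camera("side"); P=cloud("side",d); hsv=cv2.cvtColor(p,cv2.COLOR_RGB2HSV); H,S,V=cv2.split(hsv)
a=cv2.resize(p[200:440,250:490],None,fx=2.4,fy=2.4,interpolation=cv2.INTER_CUBIC); cv2.imwrite("pics/side2.png",a[:,:,::-1])
E
```

```text
(0.4405, 0.029, 0.1, 100) -> [-0.014  0.017  0.496  0.001]
(0.4405, 0.029, 0.048, 100) -> [0.   0.   0.52 0.  ]
[ 23.59280895  -2.8229178  -29.88142283 116.94977645  -1.59818709
  65.48596337   4.50332607] [0.4386085  0.0300607  0.14957471]
```

View pics/side2.png

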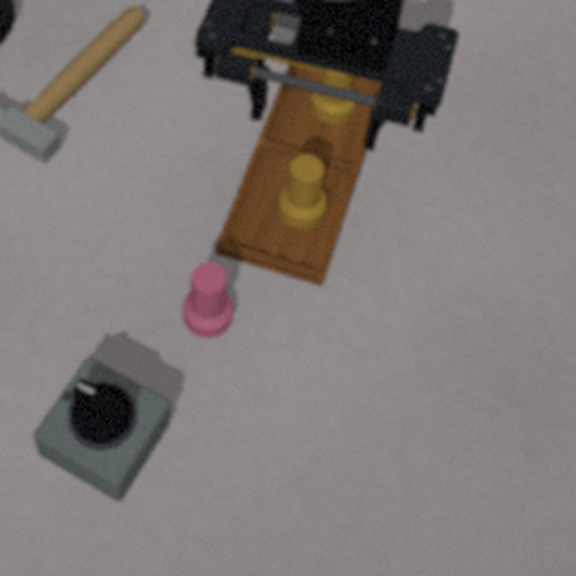

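The white mark is back at its rest position (about (85,388) in the crop). Both blanks are upright, at (303,190) and (333,95), and the gripper is above the left one. Descending and gripping.

Request:
jog_arm:
  motion:
    - [[0, 0.02, 0.25, 0, 0, 0, 0], [0, 0.02, 0.5, 0, 0, 0, 0], [0, 0.02, 0.75, 0, 0, 0, 0.2], [0, 0.02, 1, 0, 0, 0, 0.2], [0, 0.02, 1, 0, 0, 0, 0.3]]
  grip_force: 30

```text
time_s: 10.25
tool_pos: [0.4377, 0.0298, 0.0469]
tool_rot: [-179.7, -0.1, 100.1]
force: [-0.5, 0.4, -0.7]
grip_width: 0.0706
grasp_force: 0.0
```

Request:
jog_arm:
  motion:
    - [[0, 0, 0, 0, 0, 0, 1], [0, 0, 0, 0, 0, 0, 1], [0, 0, 0, 0, 0, 0, 1], [0, 0, 0, 0, 0, 0, 1], [0, 0, 0, 0, 0, 0, 1]]

```text
time_s: 10.75
tool_pos: [0.4405, 0.0281, 0.0501]
tool_rot: [179.9, 0.0, 99.9]
force: [0.6, -0.4, -0.0]
grip_width: 0.0306
grasp_force: 0.1
```

Request:
jog_arm:
  motion:
    - [[0, 0, 0, 0, 0, 0, 1], [0, 0, 0, 0, 0, 0, 1], [0, 0, 0, 0, 0, 0, 1], [0, 0, 0, 0, 0, 0, 1], [0, 0, 0, 0, 0, 0, 1]]

```text
time_s: 11.25
tool_pos: [0.4407, 0.0281, 0.0501]
tool_rot: [179.9, 0.0, 99.9]
force: [0.0, -0.7, 5.5]
grip_width: 0.029
grasp_force: 30.0
```

```bash
python3 - <<'E'
from h import *
o=env.get_obs(); print(o["tool_pos"],o["tool_rot"],o["force"],o["wrist_torque"],o["grip_width"],o["grasp_force"])
E
```

```text
[0.44065956 0.02812933 0.05005559] [1.79940766e+02 2.54407085e-02 9.99000376e+01] [ 0.02412272 -0.6807958   5.54398001] [-0.06846106 -0.01990116 -0.02577824] 0.02900432366207254 29.99763344647363
```

Request:
jog_arm:
  motion:
    - [[0, 0, -0.2, 0, 0, 0, 1], [0, 0, -0.4, 0, 0, 0, 1], [0, 0, -0.6, 0, 0, 0, 1], [0, 0, -0.8, 0, 0, 0, 1], [0, 0, -0.8, 0, 0, 0, 1]]

```text
time_s: 11.75
tool_pos: [0.4412, 0.0282, 0.131]
tool_rot: [179.8, 0.1, 99.9]
force: [0.6, 1.0, -2.0]
grip_width: 0.0291
grasp_force: 30.0
```

Request:
jog_arm:
  motion:
    - [[0, 0, 0, 0, 0, 0, 1], [0, 0, 0, 0, 0, 0, 1], [0, 0, 0, 0, 0, 0, 1], [0, 0, 0, 0, 0, 0, 1], [0, 0, 0, 0, 0, 0, 1]]

```text
time_s: 12.25
tool_pos: [0.4397, 0.0282, 0.129]
tool_rot: [-179.9, -0.0, 99.9]
force: [-0.2, 0.9, -2.3]
grip_width: 0.029
grasp_force: 30.0
```

```bash
python3 - <<'E'
from h import *
F=[]
for i in range(10):
    env.read_camera("top"); F.append(env.get_obs()["force"])
print(np.mean(F,0),np.std(F,0))
o=env.get_obs(); print(o["tool_pos"],o["tool_rot"],o["grip_width"],o["wrist_torque"])
plan([(.4407,.0281,.0501,99.9)])
E
```

```text
[ 0.2815956  -0.03619089 -2.74390239] [0.32204186 0.44308931 0.5164088 ]
[0.44007723 0.02820141 0.12955509] [1.79995753e+02 5.69730973e-03 9.99026699e+01] 0.029319173198033857 [-0.0331601  -0.14587491  0.10668198]
(0.4407, 0.0281, 0.0501, 99.9) -> [-0.002  0.006  0.795  0.   ]
```

The left blank weighs about 2.7 N (280 g), so it is probably the lighter one. Standing it back.

Request:
jog_arm:
  motion:
    - [[0, 0, 0.3, 0, 0, 0, 1], [0, 0, 0.55, 0, 0, 0, 1], [0, 0, 0.7, 0, 0, 0, 1], [0, 0, 0.76, 0, 0, 0, 1], [0, 0, 0.79, 0, 0, 0, 1]]

```text
time_s: 13.25
tool_pos: [0.4399, 0.0282, 0.0502]
tool_rot: [-180.0, -0.0, 99.9]
force: [1.1, 0.4, -1.4]
grip_width: 0.0289
grasp_force: 30.0
```

Request:
jog_arm:
  motion:
    - [[0, 0, 0.01, 0, 0, 0, 1], [0, 0, 0.01, 0, 0, 0, 1], [0, 0, 0.01, 0, 0, 0, 1]]

```text
time_s: 13.55
tool_pos: [0.4408, 0.0282, 0.0503]
tool_rot: [179.9, 0.0, 99.9]
force: [-0.1, -0.2, -2.5]
grip_width: 0.029
grasp_force: 30.0
```

Request:
jog_arm:
  motion:
    - [[0, 0, 0, 0, 0, 0, 0.3], [0, 0, 0, 0, 0, 0, 0.3], [0, 0, 0, 0, 0, 0, 0], [0, 0, 0, 0, 0, 0, 0], [0, 0, 0, 0, 0, 0, 0]]

```text
time_s: 14.05
tool_pos: [0.4402, 0.0282, 0.0496]
tool_rot: [180.0, 0.0, 99.9]
force: [-0.0, -0.8, 0.8]
grip_width: 0.0615
grasp_force: 0.0
```

Request:
jog_arm:
  motion:
    - [[0, 0, 0, 0, 0, 0, 0], [0, 0, 0, 0, 0, 0, 0], [0, 0, 0, 0, 0, 0, 0]]

```text
time_s: 14.35
tool_pos: [0.44, 0.0282, 0.0495]
tool_rot: [-180.0, 0.0, 99.9]
force: [0.3, 0.1, 0.1]
grip_width: 0.083
grasp_force: 0.0
```

Request:
jog_arm:
  motion:
    - [[0, 0, -0.25, 0, 0, 0, 0], [0, 0, -0.6, 0, 0, 0, 0], [0, 0, -1, 0, 0, 0, 0], [0, 0, -1, 0, 0, 0, 0]]

```text
time_s: 14.75
tool_pos: [0.4438, 0.0285, 0.1546]
tool_rot: [179.5, 0.1, 99.9]
force: [-0.1, -0.4, -0.0]
grip_width: 0.087
grasp_force: 0.0
```

```bash
python3 - <<'E'
from h import *
plan([(.4525,-.033,.15,95),(.4645,-.094,.15,90),(.4645,-.094,.05,90)])
o=env.get_obs(); print(o["qpos"],o["tool_pos"])
p,d=env.read_camera("side")
a=cv2.resize(p[190:340,320:450],None,fx=3.5,fy=3.5,interpolation=cv2.INTER_CUBIC); cv2.imwrite("pics/side3.png",a[:,:,::-1])
E
```

```text
(0.4525, -0.033, 0.15, 95) -> [-0.621 -0.02   0.046  0.027]
(0.4645, -0.094, 0.15, 90) -> [-0.618  0.066 -0.     0.028]
(0.4645, -0.094, 0.05, 90) -> [0. 0. 1. 0.]
[ 24.26001082  -2.89884276 -30.34762743 116.38338074  -1.48638574
  65.56925265   4.44714602] [0.44378408 0.02850935 0.15464475]
```

View pics/side3.png

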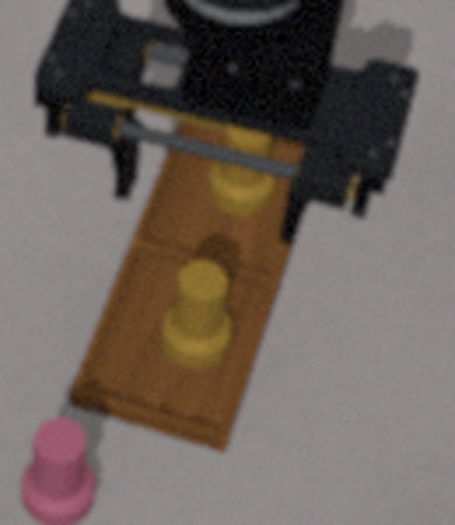

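The left blank stands upright in its compartment at (198,315), and the right one is at (242,170). Going to the right one.

Request:
jog_arm:
  motion:
    - [[-0.62, 0, 0.05, 0, 0, 0.027, 0], [-0.62, 0, 0.05, 0, 0, 0.027, 0], [-0.62, 0, 0.05, 0, 0, 0.027, 0]]

```text
time_s: 15.1
tool_pos: [0.4498, -0.035, 0.1431]
tool_rot: [-179.9, -0.0, 94.8]
force: [-0.6, 0.2, 1.1]
grip_width: 0.0872
grasp_force: 0.0
```

Request:
jog_arm:
  motion:
    - [[-0.62, 0.07, 0, 0, 0, 0.028, 0], [-0.62, 0.07, 0, 0, 0, 0.028, 0], [-0.62, 0.07, 0, 0, 0, 0.028, 0], [-0.62, 0.07, 0, 0, 0, 0.028, 0], [-0.62, 0.07, 0, 0, 0, 0.028, 0]]

```text
time_s: 15.6
tool_pos: [0.4629, -0.0918, 0.1443]
tool_rot: [-180.0, -0.0, 90.2]
force: [-0.4, -0.6, 0.0]
grip_width: 0.0869
grasp_force: 0.0
```

```bash
python3 - <<'E'
from h import *
plan([(.4645,-.094,.05,90)])
E
```

```text
(0.4645, -0.094, 0.05, 90) -> [-0.022  0.016  0.943  0.001]
```

Request:
jog_arm:
  motion:
    - [[-0.02, 0.02, 0.25, 0, 0, 0, 0], [-0.02, 0.02, 0.5, 0, 0, 0, 0], [-0.02, 0.02, 0.75, 0, 0, 0, 0.2], [-0.02, 0.02, 0.94, 0, 0, 0, 0.2], [-0.02, 0.02, 0.94, 0, 0, 0, 0.3]]
  grip_force: 40

```text
time_s: 16.1
tool_pos: [0.4628, -0.094, 0.0482]
tool_rot: [-179.7, -0.1, 90.2]
force: [-0.5, 0.1, -0.5]
grip_width: 0.0709
grasp_force: 0.0
```

Request:
jog_arm:
  motion:
    - [[0, 0, 0, 0, 0, 0, 1], [0, 0, 0, 0, 0, 0, 1], [0, 0, 0, 0, 0, 0, 1], [0, 0, 0, 0, 0, 0, 1], [0, 0, 0, 0, 0, 0, 1]]

```text
time_s: 16.6
tool_pos: [0.4655, -0.0961, 0.0511]
tool_rot: [179.9, 0.0, 90.0]
force: [0.1, 1.4, 0.0]
grip_width: 0.0308
grasp_force: 0.0
```

Request:
jog_arm:
  motion:
    - [[0, 0, 0, 0, 0, 0, 1], [0, 0, 0, 0, 0, 0, 1], [0, 0, 0, 0, 0, 0, 1], [0, 0, 0, 0, 0, 0, 1], [0, 0, 0, 0, 0, 0, 1]]

```text
time_s: 17.1
tool_pos: [0.4657, -0.0962, 0.051]
tool_rot: [179.9, 0.0, 90.0]
force: [-0.3, 0.1, 4.9]
grip_width: 0.0289
grasp_force: 40.0
```

Request:
jog_arm:
  motion:
    - [[0, 0, -0.2, 0, 0, 0, 1], [0, 0, -0.4, 0, 0, 0, 1], [0, 0, -0.6, 0, 0, 0, 1], [0, 0, -0.8, 0, 0, 0, 1], [0, 0, -0.8, 0, 0, 0, 1]]

```text
time_s: 17.6
tool_pos: [0.4657, -0.0962, 0.1314]
tool_rot: [179.9, 0.0, 90.0]
force: [0.7, 0.4, -4.7]
grip_width: 0.0291
grasp_force: 40.0
```

Request:
jog_arm:
  motion:
    - [[0, 0, 0, 0, 0, 0, 1], [0, 0, 0, 0, 0, 0, 1], [0, 0, 0, 0, 0, 0, 1], [0, 0, 0, 0, 0, 0, 1], [0, 0, 0, 0, 0, 0, 1]]

```text
time_s: 18.1
tool_pos: [0.4648, -0.0959, 0.13]
tool_rot: [-179.9, -0.0, 90.0]
force: [-0.4, -0.1, -5.0]
grip_width: 0.0287
grasp_force: 40.0
```

```bash
python3 - <<'E'
from h import *
F=[]
for i in range(10):
    env.read_camera("top"); F.append(env.get_obs()["force"])
print(np.mean(F,0),np.std(F,0))
o=env.get_obs(); print(o["tool_pos"],o["tool_rot"],o["grip_width"],o["grasp_force"],o["wrist_torque"],o["qpos"])
plan([(.48,-.17,.13,90),(.50,-.25,.13,90),(.524,-.328,.13,90)])
E
```

```text
[-0.39432921 -0.00658454 -5.31621417] [0.51589172 0.41397173 0.48917736]
[ 0.46516448 -0.09604412  0.13059247] [1.79995369e+02 8.62166439e-03 9.00069106e+01] 0.0291186554789854 39.99984283698723 [-0.01018785 -0.11190951  0.01656922] [ 31.18209648   2.9421781  -23.17767883 114.08113214   1.30556604
  63.21398092   7.45033056]
(0.48, -0.17, 0.13, 90) -> [-0.74   0.148  0.006  0.   ]
(0.5, -0.25, 0.13, 90) -> [-0.8  0.2 -0.   0. ]
(0.524, -0.328, 0.13, 90) -> [-0.78  0.24 -0.    0.  ]
```

The right blank weighs 5.3 N (540 g), so it is the heavy one. Carrying it to the focus point with the TCP at z = 0.13, which puts its middle at about 0.117 m.

Request:
jog_arm:
  motion:
    - [[-0.15, 0.03, 0, 0, 0, 0, 1], [-0.35, 0.07, 0, 0, 0, 0, 1], [-0.55, 0.11, 0, 0, 0, 0, 1], [-0.74, 0.15, 0, 0, 0, 0, 1]]

```text
time_s: 19.0
tool_pos: [0.4803, -0.1722, 0.1305]
tool_rot: [180.0, 0.0, 90.0]
force: [0.2, 0.4, -4.2]
grip_width: 0.0292
grasp_force: 40.0
```

Request:
jog_arm:
  motion:
    - [[-0.2, 0.05, 0, 0, 0, 0, 1], [-0.4, 0.1, 0, 0, 0, 0, 1], [-0.6, 0.15, 0, 0, 0, 0, 1], [-0.8, 0.2, 0, 0, 0, 0, 1]]

```text
time_s: 19.4
tool_pos: [0.5005, -0.2518, 0.1304]
tool_rot: [-180.0, 0.0, 90.0]
force: [0.7, 0.4, -5.6]
grip_width: 0.0289
grasp_force: 40.0
```

Request:
jog_arm:
  motion:
    - [[-0.25, 0.08, 0, 0, 0, 0, 1], [-0.5, 0.15, 0, 0, 0, 0, 1], [-0.65, 0.2, 0, 0, 0, 0, 1], [-0.75, 0.23, 0, 0, 0, 0, 1], [-0.78, 0.24, 0, 0, 0, 0, 1]]

```text
time_s: 19.9
tool_pos: [0.5241, -0.3297, 0.1301]
tool_rot: [-180.0, 0.0, 89.9]
force: [-0.7, 0.3, -5.1]
grip_width: 0.029
grasp_force: 40.0
```

Request:
jog_arm:
  motion:
    - [[0, 0, 0, 0, 0, 0, 1], [0, 0, 0, 0, 0, 0, 1], [0, 0, 0, 0, 0, 0, 1], [0, 0, 0, 0, 0, 0, 1], [0, 0, 0, 0, 0, 0, 1]]

```text
time_s: 20.4
tool_pos: [0.5242, -0.3276, 0.1308]
tool_rot: [180.0, 0.0, 90.0]
force: [-0.3, -1.0, -5.6]
grip_width: 0.029
grasp_force: 40.0
```

```bash
python3 - <<'E'
from h import *
o=env.get_obs(); print(o["time_s"],o["tool_pos"],o["tool_rot"],o["grip_width"],o["grasp_force"],o["force"],np.abs(o["joint_velocities"]).max())
p,d=env.read_camera("side")
P=cloud("side",d); H,S,V=cv2.split(cv2.cvtColor(p,cv2.COLOR_RGB2HSV)); m=(H>18)&(H<32)&(S>130)&(P[...,1]<-.2)&(P[...,0]>.4)&(P[...,0]<.65)
print("held",m.sum(),np.nanmean(P[m],0),np.nanpercentile(P[m],[2,98],axis=0))
a=cv2.resize(p[90:330,310:450],None,fx=2.4,fy=2.4,interpolation=cv2.INTER_CUBIC); cv2.imwrite("pics/end.png",a[:,:,::-1])
E
```

```text
20.4 [ 0.52424417 -0.32756076  0.13078741] [1.79990070e+02 1.18918538e-02 9.00444731e+01] 0.029000108824123995 39.9999457388185 [-0.27664761 -1.0053099  -5.63536475] 0.17115870233628827
held 712 [ 0.5248612  -0.51950152  0.10551459] [[ 0.4117935  -1.38327228 -0.20765728]
 [ 0.6161894  -0.24680712  0.50746453]]
```

View pics/end.png

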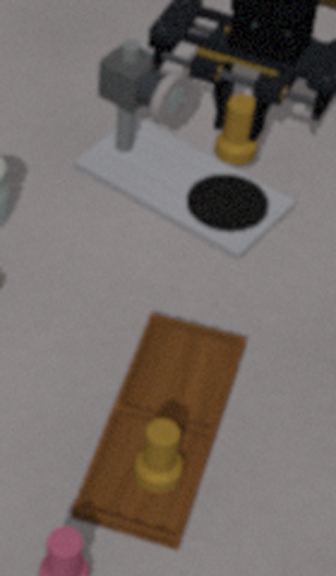

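The heavy blank is held upright at (238,130), in front of the lens at (175,97) and over the disc. The light one stands in the left compartment at (160,455). Handing in.

```bash
python3 -c "
from cell import env
print(env.sign_off())"
```

```text
the job is handed in; nothing more can be done
None
```

I handed the job in at about 20 s without a verdict coming back: the switch was twisted to its stop and sprang back, and the heavier right blank (5.3 N against 2.7 N) is held upright at the focus point, with the lighter one standing in the left compartment.

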